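Clear, unlatch and hold open the board test fixture

TASK

Hang the spanner lying on the test fixture's blue cover by its eye on the hook stand. Then, with the red release still untouched, tug the cover up by its bar handle, through its slack, to feel whether it is caught, and if so slide the release fully towards the yellow mark. Raise the cover well past half-way to upright and finish while still holding it there (it falls shut if let go), leaving the solder spool and bottle alone.

Things in the scene. Friction and masses are not known exactly. Their poses are not given: they have to be found in the camera images.
- fixture: Grey test fixture fixed to the bench, 260 x 260 x 80 mm. Origin: centre of its underside; x front (robot side) to rear, y left. Front 62 mm: deck (z 80 mm) with the red release; behind it the blue cover, 190 (x) x 250 mm, 8 thick, top at z 88.5 shut, hinged at its rear edge. A hidden catch may or may not hold the cover; nothing outside shows which. Once freed it stays free.
- cover_bar (a point): Steel bar handle on the cover: round, 12 mm thick, 110 mm long, a post at each end. This point: middle of the bar; y along it, parallel to the hinge. Shut: at x -35, y 0, z 124.5 mm in the fixture frame, 36 mm above the cover, 160 ahead of the hinge, 44 above it. The bar can turn in a grip from above, so the gripper may stay pointing down. Lifting the free cover takes about 3 N.
- cover_hinge (a point): Point on the hinge axis of the cover, at the middle of its rear edge, at x 125, y 0, z 80.5 mm in the fixture frame. The axis runs along the fixture's y.
- cover (a joint): Angle of the cover: 0 shut, grows as it is raised, stop at 1.4 rad. It falls shut when let go at any angle. Gripping the bar may press the cover down a little. Caught, it gives only its slack, about 0.06 rad (10 mm at the bar), and then stops hard; free, it keeps rising.
- release_knob (a point): Red slide knob on the fixture's front deck: 24 mm (fixture x) x 14 mm (fixture y), top 25.5 mm above the deck. This point: its centre, 13.5 mm above the deck; at the start x -103, y -84.5, z 93.5 mm in the fixture frame. It slides 26 mm to the fixture's +y, towards a yellow mark on the deck.
- release (a joint): Travel of the release knob in m: 0 at the start, 0.026 at its far end, towards the fixture's +y. Needs about 2 to 3 N; it has no spring and stays where it is put. Pushed to its far end it frees the catch for good.
- spanner: Flat spanner lying on the shut cover behind the handle: 160 mm long, 8 mm thick, about 90 g. Orange grip 16 mm wide, from x -51 to +41 mm; steel jaws at the -x end; steel ring (eye) at the +x end, 38 mm outside, hole 24 mm. Origin: underside, middle of the grip, near the centre of mass; x points to the eye, z up when lying.
- spanner_eye (a point): Centre of the spanner's eye, 60 mm from the origin along x, at mid thickness.
- hook: Tool hook stand fixed to the bench: 90 mm square base, upright post 12 mm thick with a red ball on top (187 mm high), and a 7 mm thick horizontal arm at height 170 mm that runs 70 mm from the post along the stand's -x and turns up at its end. Origin: under the post, on the bench.
- hook_tip (a point): Top of the upturned end of the hook, 30 mm above the arm's axis (200 mm above the bench), 70 mm from the post along the stand's -x. The eye goes down over it; with the spanner's x along the stand's x (jaws away from the post) and let go just above the arm, it swings down to hang.
- hook_arm (a point): Point on the axis of the hook's horizontal arm, 40 mm from the post; the hung eye rests on this arm.
- bin: Blue open parts bin, fixed, 110 x 130 x 60 mm high. Origin: centre of its underside. Bystander.
- spool: Spool of solder wire with green flanges, standing, 60 mm across, 60 mm high. Origin: centre of its underside. Bystander.
- bottle: White flux bottle with red cap, 48 mm across, 110 mm high. Origin: centre of its underside. Bystander.
Things that resemble listed ones, but are neither listed nor needed, are in the scene too. There is more than one size of the hook; the job needs the largest.

How it is judged:
On the way, in this order (a step that is already met when the one before it is completed fails the run):
1. the spanner hangs by its eye on the hook, let go (distance between spanner_eye and hook_arm below 0.045 m and y of spanner_eye in the frame of hook between -0.018 and 0.018 m and z of spanner_eye in the frame of hook below 0.172 m and angle between spanner's own x axis and vertical below 0.6 rad and contact force between spanner and the fingers below 0.2 N), for 0.2 s.
2. the cover is tugged up by more than 0.02 rad with the release not yet moved (value of joint cover above 0.02 rad and value of joint release below 0.004 m and contact force between cover and the fingers above 0.5 N), for 0.1 s.
3. the cover is raised by more than 0.7 rad (value of joint cover above 0.7 rad), for 0.2 s.
At the end, for the whole second after the job is handed in: The fingers hold the cover still (over 0.5 N) at more than 0.7 rad; the spanner, let go, hangs still by its eye on the hook arm (eye within 45 mm of the arm's middle and 18 mm sideways, shaft within 0.6 rad of vertical); spool and bottle within 30 mm of their places (all of step 1 and linear speed of spanner below 0.15 m/s and value of joint cover above 0.7 rad and velocity of joint cover between -0.1 and 0.1 rad/s and contact force between cover and the fingers above 0.5 N and distance of each of spool, bottle from where it was at the start of the episode below 0.03 m); the arm keeps its last pose, push and grip.
It fails at once if the solder spool is shifted by more than 30 mm or tipped (distance of spool from where it was at the start of the episode above 0.03 m or angle between spool's own z axis and vertical above 0.4 rad).
It fails at once if the bottle is shifted by more than 30 mm or tipped (distance of bottle from where it was at the start of the episode above 0.03 m or angle between bottle's own z axis and vertical above 0.4 rad).
It also fails if it takes over 72 s, if anything falls off the work surface, if the arm or the gripper's body presses on something with over 40 N, if the wrist force passes 120 N, or if a joint passes its speed limit or range.

ROBOT

A 6-joint arm with a two-finger parallel gripper is mounted at the origin on the work surface. World frame = base frame: x ahead of the robot, y to its left, z up, the work surface at z = 0. Lengths are in m, angles in rad, forces in N, time in s.
With the tool pointing down it reaches from about 0.325 to 1 m from the base axis. Payload 5.1 kg.
Tool frame: the origin (TCP) lies midway between the tips of the shut fingers; the grasp point (between the pads) lies bot.grasp_offset behind it (bot.grasp_offset is the distance from the TCP to the grasp point, in m); z points along the fingers, y is the line along which they close (so a half turn about z gives the same grasp; the last joint's range is limited). The gripper opens to 85 mm and grips with 20 to 120 N. Pads are 22 mm wide; open, the fingers measure 114 mm over their backs; the gripper's body (76 mm by 85 mm) begins 54 mm behind the grasp point. The pads swing forward as they close: fully open they stand 13 mm farther back than shut.
Start: joints at [-1.231, 0.124, 1.65, -0, 1.367, -0.083], TCP at [0.267, -0.593, 0.231] pointing down, gripper open.
Joint ranges: [-2.61, 2.61], [-1.02, 2.33], [0.03, 2.71], [-1.35, 4.49], [0.32, 2.68], [-2.91, 2.91]. Speed limits (rad/s): [2.57, 2.57, 3.14, 3.14, 3.14, 3.14].

INTERFACE

Orientations are given as a unit quaternion [w, x, y, z].
In Python, from station import telemetry, eyes, ticket, bot gives the robot as it stands. The module is installed in compiled form; this text tells all that it offers.
- The arm moves only by the tool carry_out, never from a script. Its argument "rows" is a list of rows, each a list of 7 numbers: the shift along the tool's x, y, z in m, then the turn, a rotation vector about the tool's x, y, z in degrees, then the opening, from 0 (shut) to 1 (fully open). A call has 1 to 5 rows; each row shifts and turns the commanded pose from where the row before left it, along the tool's axes as they then stand; what a row does not reach is not made up. A row lasts 1/12 s, in which the tool goes at most 41.7 mm and 7.16 degrees, less where a joint would pass 70% of its speed; a pose out of reach is approached as far as the arm can. A call is refused whole if a number of a shift passes 0.0417 or a number of a turn 7.16, either way. A call with a gripper value outside its range is refused whole. The fingers move at their own pace and stop on an object; "newtons" is the grip in N (left out, the last holds). Time passes only in rows, so rows that do not move let the fingers close. It gives the time, the measured TCP pose, the force, the opening and the grip force at its end, in the units of the state.
- telemetry.observe(): the state, without advancing time (a new reading comes with each control period).
- eyes.read_camera(name): name is "side" or "top"; returns (picture, depth): 480x640x3 uint8, red, green, blue; 480x640 float32, m along the optical axis (not along the pixel's ray), 0 where there is no reading.
- eyes.camera_model(name): a dict with "vertical_fov" (degrees; the focal length in pixels is half the picture's height over the tangent of half this angle, whatever the lens; pixels are square), "cx", "cy" (the principal point, pixels), "distortion" ([k1, k2, p1, p2, k3] as OpenCV has them; the pictures are not rectified), "T" (4x4, takes a point from camera to world coordinates). Camera axes: x right, y down, z forward; pixel columns grow to the right and rows downward; lengths in m; the calibration is good to about 2 mm. A picture is of the moment at which its call begins. camera_model takes no time and is no camera call.
- ticket.sign_off(): hands the job in; it is judged then, once.
The state is a dict: "t": time; "q": joint angles; "qd": joint speeds; "effort": joint torques, N m; "position": TCP position; "ee_rot": TCP orientation; "contact_force": force on the tool from outside, world axes, zero at the start; "wrist_torque": the same for the moment, N m; "finger_gap": opening from 0.0 (shut) to 1.0 (fully open); "finger_force": force on a finger pad.
Only numpy, scipy, OpenCV 4.12 (cv2) and the standard library are available. Lean on these libraries where they do the work, as an engineer would, in place of code of your own. Each camera call takes 0.05 s, during which the arm holds its last target. There are 200 camera calls.

## Working session

There is one attempt and no reset: what is moved stays moved. The work goes in short steps, Python scripts to look and compute and a tool call to move; the robot and the scene stay as the last step left them, time stands still between calls to the robot, and variables do not carry over. Pictures are saved under pics/ and viewed, at most 10 in all, crops included, and the job is handed in when it is done.

Besides the shell and the picture viewer there is one more tool, called after "Request:" by a JSON object that holds its "fn" and its "kwargs". carry_out: Moves the arm, as the interface text tells. Its arguments: {"type":"object","properties":{"rows":{"type":"array"},"newtons":{"type":"number"}},"required":["rows"]}

```bash
mkdir -p pics; cat > h.py <<'E'
import numpy as np, cv2
from station import telemetry, eyes, ticket, bot
def K(m):
    f=240/np.tan(np.radians(m["vertical_fov"])/2); return np.array([[f,0,m["cx"]],[0,f,m["cy"]],[0,0,1.]])
def shot(n):
    im,d=eyes.read_camera(n); m=eyes.camera_model(n); np.savez(f"pics/{n}.npz",im=im,d=d,T=m["T"],K=K(m),D=np.array(m["distortion"],float)); return im
def load(n): return np.load(f"pics/{n}.npz")
def ray(c,uv):
    p=cv2.undistortPoints(np.float32(uv).reshape(-1,1,2),c["K"],c["D"])[:,0]
    d=np.c_[p,np.ones(len(p))]; return c["T"][:3,3],d@c["T"][:3,:3].T
def onz(c,uv,z):
    o,d=ray(c,uv); return o+d*((z-o[2])/d[:,2])[:,None]
def cloud(c):
    v,u=np.mgrid[0:480,0:640]; o,d=ray(c,np.c_[u.ravel(),v.ravel()]); P=(o+d*c["d"].ravel()[:,None]).reshape(480,640,3); P[c["d"]==0]=np.nan; return P
E
python3 - <<'E'
from h import *
for n in("top","side"):
    cv2.imwrite(f"pics/{n}0.png",shot(n)[:,:,::-1]); c=load(n); print(n,c["T"].round(3).tolist(),c["K"].round(1).tolist(),c["D"])
print(telemetry.observe(),bot.grasp_offset)
E
```

```text
top [[-0.026, -0.997, 0.078, 0.551], [-0.999, 0.023, -0.027, -0.017], [0.026, -0.079, -0.997, 1.007], [0.0, 0.0, 0.0, 1.0]] [[451.5, 0.0, 312.6], [0.0, 451.5, 244.4], [0.0, 0.0, 1.0]] [-0.02956212  0.          0.          0.          0.        ]
side [[-0.861, -0.294, 0.414, 0.169], [-0.508, 0.472, -0.721, 0.752], [0.016, -0.831, -0.556, 0.715], [0.0, 0.0, 0.0, 1.0]] [[442.8, 0.0, 320.0], [0.0, 442.8, 237.6], [0.0, 0.0, 1.0]] [-0.09107952  0.          0.          0.          0.        ]
{'t': 0.1, 'q': array([-1.23061451e+00,  1.24485823e-01,  1.65157854e+00,  6.24638978e-06,
        1.36749028e+00, -8.26075515e-02]), 'qd': array([ 0.0016076 , -0.00060415, -0.00315302,  0.00132811, -0.0009402 ,
        0.00177748]), 'effort': array([ 2.34137524e-04, -4.24931610e+01, -3.66653001e+01, -4.95653831e-05,
        3.92797418e-03,  2.10491191e-05]), 'position': array([ 0.26647976, -0.59224384,  0.23012191]), 'ee_rot': array([-9.73261038e-04,  9.77738891e-01,  2.09823019e-01, -1.22957324e-04]), 'contact_force': array([-0.79862099, -0.33014825, -0.50221655]), 'wrist_torque': array([ 0.05284443,  0.0293354 , -0.03228527]), 'finger_force': 0.0, 'finger_gap': 0.9977034888019544} 0.0187
```

View pics/top0.png

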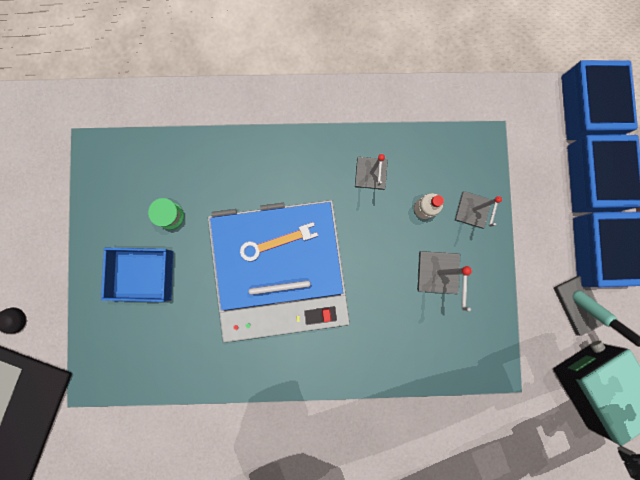

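View pics/side0.png

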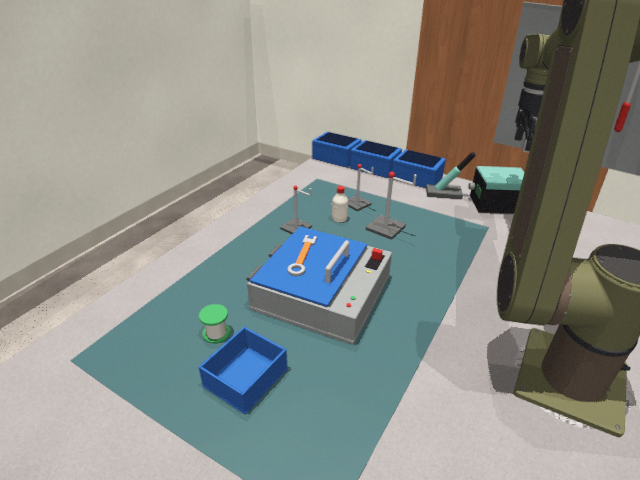

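The top view shows the spanner (eye at about (250,252), jaws at (308,232)), the bar at (280,288), the red knob at (327,315) and the large hook (ball at (467,271), tip at (465,308)). The side view shows the same eye at (296,269), bar at (338,262), and large hook ball at (391,175). Next I measure these points.

```bash
python3 - <<'E'
from h import *
def comps(n,lo,hi,box,name,amin=8):
    c=load(n); hsv=cv2.cvtColor(c["im"],cv2.COLOR_RGB2HSV); x0,y0,x1,y1=box
    m=np.zeros((480,640),np.uint8); m[y0:y1,x0:x1]=cv2.inRange(hsv,lo,hi)[y0:y1,x0:x1]
    P=cloud(c); k,l,s,ce=cv2.connectedComponentsWithStats(m)
    for i in range(1,k):
        if s[i,4]>=amin:
            q=P[l==i]; mr=cv2.minAreaRect(np.argwhere(l==i)[:,::-1].astype(np.float32)); print(n,name,s[i].tolist(),ce[i].round(1),"P",np.nanmedian(q,0).round(4),"zmax",np.nanmax(q[:,2]).round(4))
T=(195,190,355,350);S=(240,220,400,340)
for n,B,H in(("top",T,(405,240,500,330)),("side",S,(370,165,430,245))):
    comps(n,(8,120,120),(22,255,255),B,"orange")
    comps(n,(0,0,150),(179,70,255),(225,220,325,300) if n=="top" else (280,230,355,285),"steel")
    comps(n,(0,150,80),(6,255,255),B,"red",4)
    comps(n,(25,120,120),(35,255,255),B,"yellow",3)
    comps(n,(105,120,80),(120,255,255),B,"blue",200)
    comps(n,(0,150,80),(6,255,255),H,"ball",4)
    comps(n,(0,0,140),(179,60,255),H,"arm",6)
    comps(n,(0,0,40),(179,60,125),H,"base",100)
def big(n,box):
    c=load(n);x0,y0,x1,y1=box
    return cv2.resize(c["im"][y0:y1,x0:x1,::-1],None,fx=4,fy=4,interpolation=cv2.INTER_CUBIC)
a=big("top",(205,195,355,345));b=big("side",(370,165,420,245)) ;e=np.zeros((600,800,3),np.uint8);e[:,:600]=a;e[:320,600:]=b
f=big("top",(435,250,485,320));e[320:,600:]=f[:280];cv2.imwrite("pics/crop.png",e)
E
```

```text
top orange [258, 231, 44, 21, 327] [279.8 240.6] P [0.6313 0.0241 0.0964] zmax 0.1014
top steel [299, 222, 19, 18, 185] [307.3 230.9] P [ 0.6484 -0.0309  0.0957] zmax 0.1002
top steel [240, 241, 20, 20, 208] [249.3 250.9] P [0.6121 0.0869 0.096 ] zmax 0.0999
top steel [248, 281, 63, 14, 372] [279. 287.] P [0.5389 0.0262 0.1295] zmax 0.1345
top steel [314, 298, 11, 2, 15] [319.9 298.7] P [ 0.5116 -0.0564  0.0788] zmax 0.0818
top red [322, 309, 9, 13, 96] [326.1 314.8] P [ 0.4807 -0.0644  0.1049] zmax 0.1079
top red [234, 326, 4, 3, 10] [235.8 327. ] P [0.4599 0.1167 0.0834] zmax 0.0868
top yellow [297, 317, 2, 4, 6] [297.7 318.2] P [ 0.4745 -0.0086  0.0817] zmax 0.0835
top blue [210, 202, 133, 108, 9957] [275.6 255.7] P [0.5976 0.034  0.0885] zmax 0.0947
top ball [462, 267, 9, 8, 62] [466.1 270.4] P [ 0.5614 -0.3206  0.1843] zmax 0.1882
top arm [405, 240, 95, 90, 5712] [451.2 286.7] P [ 0.5143 -0.3565  0.0015] zmax 0.2002
top arm [496, 279, 3, 4, 6] [496.8 280.8] P [ 0.5373 -0.4573  0.0022] zmax 0.0044
top base [417, 251, 47, 65, 738] [437.8 278.7] P [ 0.5498 -0.3183  0.0121] zmax 0.1
[... 505 characters left out ...]
981] zmax 0.1084
side red [347, 304, 4, 3, 9] [348.3 304.9] P [0.4597 0.1187 0.0832] zmax 0.0849
side yellow [366, 271, 5, 2, 8] [368.4 271.4] P [ 0.4735 -0.0068  0.0817] zmax 0.083
side blue [250, 226, 117, 81, 4578] [308.9 266.3] P [0.5944 0.0604 0.0889] zmax 0.1289
side blue [240, 326, 29, 14, 228] [249.9 334.6] P [0.6105 0.2713 0.0513] zmax 0.0624
side ball [389, 172, 5, 6, 19] [391.3 174.5] P [ 0.5583 -0.3178  0.1816] zmax 0.1885
side arm [370, 172, 19, 27, 382] [378.6 185.7] P [ 0.6903 -0.567   0.0014] zmax 0.1543
side arm [391, 177, 39, 34, 831] [409.5 194. ] P [ 0.5694 -0.5584  0.0015] zmax 0.1761
side base [370, 178, 36, 61, 433] [387.7 218.3] P [ 0.5572 -0.3173  0.0136] zmax 0.1697
```

View pics/crop.png

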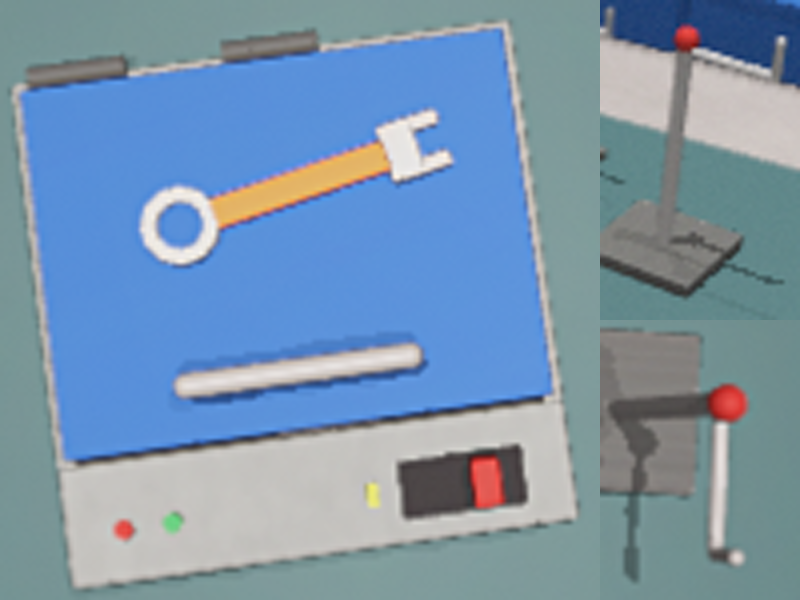

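The crop shows the bar ends at about (180,385) and (415,355), the yellow mark left of the knob, and the hook tip at (737,557) in the top inset and (781,40) in the side inset. I'll cross the two views for the heights.

```bash
python3 - <<'E'
from h import *
t,s=load("top"),load("side")
def tri(a,b):
    o1,d1=ray(t,[a]);o2,d2=ray(s,[b]);d1=d1[0];d2=d2[0]
    k=np.linalg.lstsq(np.c_[d1,-d2],o2-o1,rcond=None)[0];p=o1+k[0]*d1;q=o2+k[1]*d2
    return ((p+q)/2).round(4),np.linalg.norm(p-q).round(4)
pts={"eye":((249.4,251),(296.1,267.6)),"grip":((279.8,240.6),(303.4,252.6)),"bar":((279,287),(338,257)),"knob":((326.1,314.8),(376.4,253.8)),"ball":((466.1,270.4),(391.3,174.5)),"tip":((468.7,309),(415.2,174.5))}
for k,v in pts.items(): print(k,*tri(*v))
eye=(onz(t,[(249.4,251)],.0965)[0]+onz(s,[(296.1,267.6)],.0965)[0])/2;g=(onz(t,[(279.8,240.6)],.0965)[0]+onz(s,[(303.4,252.6)],.0965)[0])/2
print("eye,grip",eye,g,np.linalg.norm(eye-g),np.degrees(np.arctan2(*(eye-g)[1::-1])))
E1=onz(t,[(250,291.2),(308.8,283.8)],.1265);d=E1[0]-E1[1];print("bar",E1,np.linalg.norm(d),np.degrees(np.arctan2(d[1],d[0])))
print("tip on z.2",onz(t,[(468.7,309)],.2),onz(s,[(415.2,174.5)],.2)); B=onz(t,[(466.1,270.4)],.184);print("ball",B,onz(s,[(391.3,174.5)],.183))
print("knob top",onz(t,[(326.1,314.8)],.1055),"yellow",onz(t,[(298.2,318.5)],.081))
P=cloud(s)
hs=cv2.cvtColor(t["im"],cv2.COLOR_RGB2HSV);Pt=cloud(t)
for nm,c in(("top",t),("side",s)):
    P=cloud(c); m=(abs(P[...,0]-.52)<.09)&(abs(P[...,1]+.32)<.03)&(P[...,2]>.155)&(P[...,2]<.21); q=P[m]
    a=q[(q[:,2]<.18)&(q[:,0]<.545)&(q[:,0]>.505)]; e=q[q[:,2]>.19]; print(nm,"arm",len(a),a.mean(0).round(4),np.polyfit(a[:,0],a[:,1],1) if len(a)>4 else 0,"tip",len(e),e.mean(0).round(4), e.max(0).round(4))
E
```

```text
eye [0.6122 0.086  0.0977] 0.0006
grip [0.6318 0.0245 0.0948] 0.0001
bar [0.5381 0.0264 0.1193] 0.0012
knob [ 0.4806 -0.0651  0.0938] 0.0007
ball [ 0.5606 -0.3231  0.1786] 0.0007
tip [ 0.4907 -0.3168  0.1995] 0.0014
eye,grip [0.61273879 0.085347   0.0965    ] [0.6311128 0.0254156 0.0965   ] 0.06268473458257053 107.04470844005326
bar [[ 0.53207238  0.08256979  0.1265    ]
 [ 0.54345065 -0.03155594  0.1265    ]] 0.11469153559115504 95.69354296752668
tip on z.2 [[ 0.4913445  -0.31627611  0.2       ]] [[ 0.48982862 -0.3162321   0.2       ]]
ball [[ 0.56083816 -0.32094705  0.184     ]] [[ 0.55711614 -0.31448704  0.183     ]]
knob top [[ 0.48116387 -0.06465283  0.1055    ]] yellow [[ 0.47336422 -0.00904368  0.081     ]]
top arm 84 [ 0.5249 -0.3203  0.1728] [-0.06473084 -0.28631484] tip 14 [ 0.4905 -0.3159  0.197 ] [ 0.4931 -0.3141  0.2002]
side arm 35 [ 0.5241 -0.3181  0.1726] [-0.07974609 -0.27630552] tip 11 [ 0.4905 -0.3153  0.196 ] [ 0.494  -0.3116  0.2005]
```

Request:
{"fn": "carry_out", "kwargs": {"rows": [[0,0,-0.012,0,0,-6.9,1],[0,0,-0.012,0,0,-6.9,1],[0,0,-0.012,0,0,-6.9,1],[0,0,-0.012,0,0,-6.9,1],[0,0,-0.012,0,0,-6.9,1]]}}

```text
t: 0.52
position: [0.2666, -0.5925, 0.2911]
ee_rot: [-0.001, 0.87, 0.493, 0.0]
contact_force: [0.6, -0.5, -0.5]
finger_gap: 1.001
finger_force: 0.0
```

Request:
{"fn": "carry_out", "kwargs": {"rows": [[0,0,0,0,0,-6.9,1],[0,0,0,0,0,-6.9,1],[0,0,0,0,0,-6.9,1],[0,0,0,0,0,-6.9,1],[0,0,0,0,0,-6.9,1]]}}

```text
t: 0.93
position: [0.2666, -0.5925, 0.2905]
ee_rot: [-0.001, 0.685, 0.729, 0.0]
contact_force: [0.7, -0.1, 0.5]
finger_gap: 1.001
finger_force: 0.0
```

Request:
{"fn": "carry_out", "kwargs": {"rows": [[0,0,0,0,0,-6.9,1],[0,0,0,0,0,-6.9,1],[0,0,0,0,0,0,1]]}}

```text
t: 1.18
position: [0.2665, -0.5925, 0.2905]
ee_rot: [-0.001, 0.594, 0.805, 0.0]
contact_force: [0.0, -0.4, 0.2]
finger_gap: 0.999
finger_force: 0.0
```

Request:
{"fn": "carry_out", "kwargs": {"rows": [[0.027,0.0294,0,0,0,0,1],[0.027,0.0294,0,0,0,0,1],[0.027,0.0294,0,0,0,0,1],[0.027,0.0294,0,0,0,0,1],[0.027,0.0294,0,0,0,0,1]]}}

```text
t: 1.6
position: [0.3681, -0.4189, 0.2909]
ee_rot: [-0.0, 0.596, 0.803, 0.0]
contact_force: [-0.3, -0.2, 1.1]
finger_gap: 0.997
finger_force: 0.0
```

Request:
{"fn": "carry_out", "kwargs": {"rows": [[0.027,0.0294,0,0,0,0,1],[0.027,0.0294,0,0,0,0,1],[0.027,0.0294,0,0,0,0,1],[0.027,0.0294,0,0,0,0,1],[0.027,0.0294,0,0,0,0,1]]}}

```text
t: 2.02
position: [0.4692, -0.2466, 0.2912]
ee_rot: [0.0, 0.596, 0.803, 0.0]
contact_force: [0.1, -1.2, 0.2]
finger_gap: 1.0
finger_force: 0.0
```

Request:
{"fn": "carry_out", "kwargs": {"rows": [[0.027,0.0294,0,0,0,0,1],[0.027,0.0294,0,0,0,0,1],[0.027,0.0294,0,0,0,0,1],[0.027,0.0294,0,0,0,0,1],[0.027,0.0294,0,0,0,0,1]]}}

```text
t: 2.43
position: [0.5702, -0.0744, 0.2911]
ee_rot: [-0.0, 0.596, 0.803, -0.0]
contact_force: [1.2, -0.4, 1.3]
finger_gap: 0.997
finger_force: 0.0
```

Request:
{"fn": "carry_out", "kwargs": {"rows": [[0.027,0.0294,0,0,0,0,0.7],[0.027,0.0294,0,0,0,0,0.7],[0.027,0.0294,0,0,0,0,0.7],[0,0,0,0,0,0,0.7],[0,0,0,0,0,0,0.7]]}}

```text
t: 2.85
position: [0.6307, 0.0288, 0.2903]
ee_rot: [-0.001, 0.594, 0.804, -0.001]
contact_force: [0.4, -0.2, 0.2]
finger_gap: 0.703
finger_force: 0.0
```

Request:
{"fn": "carry_out", "kwargs": {"rows": [[0,0,0.034,0,0,0,0.7],[0,0,0.034,0,0,0,0.7],[0,0,0.034,0,0,0,0.7],[0,0,0.034,0,0,0,0.7],[0,0,0.034,0,0,0,0.7]]}}

```text
t: 3.27
position: [0.6297, 0.0255, 0.12]
ee_rot: [0.0, 0.596, 0.803, -0.0]
contact_force: [0.6, 0.1, 0.2]
finger_gap: 0.7
finger_force: 0.0
```

Request:
{"fn": "carry_out", "kwargs": {"rows": [[0,0,0.01,0,0,0,0.6],[0,0,0.01,0,0,0,0.6],[0,0,0.008,0,0,0,0.6],[0,0,0,0,0,0,0.6]]}}

```text
t: 3.6
position: [0.6305, 0.0264, 0.0934]
ee_rot: [0.0, 0.595, 0.804, -0.0]
contact_force: [0.3, -1.2, 0.3]
finger_gap: 0.598
finger_force: 0.0
```

Request:
{"fn": "carry_out", "kwargs": {"rows": [[0,0,0,0,0,0,0],[0,0,0,0,0,0,0],[0,0,0,0,0,0,0],[0,0,0,0,0,0,0],[0,0,0,0,0,0,0]], "newtons": 40}}

```text
t: 4.02
position: [0.6317, 0.0268, 0.0956]
ee_rot: [0.001, 0.595, 0.804, 0.001]
contact_force: [-1.1, -0.2, 6.4]
finger_gap: 0.152
finger_force: 39.3
```

Request:
{"fn": "carry_out", "kwargs": {"rows": [[0,0,0,0,0,0,0],[0,0,0,0,0,0,0],[0,0,0,0,0,0,0]]}}

```text
t: 4.27
position: [0.6317, 0.0268, 0.0956]
ee_rot: [0.001, 0.595, 0.804, 0.001]
contact_force: [-0.6, -0.5, 5.5]
finger_gap: 0.148
finger_force: 39.4
```

Request:
{"fn": "carry_out", "kwargs": {"rows": [[0,0,-0.02,0,0,0,0],[0,0,-0.03,0,0,0,0],[0,0,-0.035,0,0,0,0],[0,0,-0.035,0,0,0,0],[0,0,-0.035,0,0,0,0]]}}

```text
t: 4.68
position: [0.6299, 0.027, 0.2495]
ee_rot: [-0.0, 0.595, 0.804, -0.0]
contact_force: [1.0, -0.2, -1.6]
finger_gap: 0.144
finger_force: 39.0
```

Request:
{"fn": "carry_out", "kwargs": {"rows": [[0,0,0,0,0,5,0],[0,0,0,0,0,7,0],[0,0,0,0,0,7,0],[0,0,0,0,0,7,0],[0,0,0,0,0,7,0]]}}

```text
t: 5.1
position: [0.6302, 0.027, 0.2481]
ee_rot: [-0.0, 0.8, 0.6, -0.0]
contact_force: [0.5, 0.2, -0.7]
finger_gap: 0.151
finger_force: 39.0
```

Request:
{"fn": "carry_out", "kwargs": {"rows": [[0,0,0,0,0,7,0],[0,0,0,0,0,7,0],[0,0,0,0,0,7,0],[0,0,0,0,0,7,0],[0,0,0,0,0,7,0]]}}

```text
t: 5.52
position: [0.6302, 0.027, 0.248]
ee_rot: [-0.0, 0.944, 0.331, -0.0]
contact_force: [0.1, -0.1, -0.7]
finger_gap: 0.15
finger_force: 39.0
```

Request:
{"fn": "carry_out", "kwargs": {"rows": [[0,0,0,0,0,7,0],[0,0,0,0,0,7,0],[0,0,0,0,0,7,0],[0,0,0,0,0,7,0],[0,0,0,0,0,7,0]]}}

```text
t: 5.93
position: [0.6302, 0.027, 0.248]
ee_rot: [-0.0, 0.999, 0.032, -0.0]
contact_force: [-0.2, 0.0, 0.2]
finger_gap: 0.146
finger_force: 39.0
```

Request:
{"fn": "carry_out", "kwargs": {"rows": [[0,0,0,0,0,7,0],[0,0,0,0,0,0,0],[0,0,0,0,0,0,0]]}}

```text
t: 6.18
position: [0.6302, 0.027, 0.2481]
ee_rot: [-0.0, 1.0, -0.024, -0.0]
contact_force: [0.7, 0.7, -0.7]
finger_gap: 0.147
finger_force: 39.0
```

Request:
{"fn": "carry_out", "kwargs": {"rows": [[0,0,0,0,0,1.2,0],[-0.0147,0.0293,0,0,0,0,0],[-0.0147,0.0293,0,0,0,0,0],[-0.0147,0.0293,0,0,0,0,0],[-0.0147,0.0293,0,0,0,0,0]]}}

```text
t: 6.6
position: [0.5624, -0.0866, 0.2483]
ee_rot: [0.0, 0.999, -0.035, 0.0]
contact_force: [0.2, 0.2, -2.1]
finger_gap: 0.15
finger_force: 39.2
```

Request:
{"fn": "carry_out", "kwargs": {"rows": [[-0.0147,0.0293,0,0,0,0,0],[-0.0147,0.0293,0,0,0,0,0],[-0.0147,0.0293,0,0,0,0,0],[-0.0147,0.0293,0,0,0,0,0],[-0.0147,0.0293,0,0,0,0,0]]}}

```text
t: 7.02
position: [0.4782, -0.2276, 0.2485]
ee_rot: [0.0, 0.999, -0.036, 0.0]
contact_force: [0.6, 0.7, -0.6]
finger_gap: 0.15
finger_force: 39.2
```

Request:
{"fn": "carry_out", "kwargs": {"rows": [[-0.0147,0.0293,0,0,0,0,0],[-0.0147,0.0293,0,0,0,0,0],[-0.0147,0.0293,0,0,0,0,0],[0,0,0,0,0,0,0],[0,0,0,0,0,0,0]]}}

```text
t: 7.43
position: [0.4281, -0.312, 0.2484]
ee_rot: [-0.0, 0.999, -0.038, 0.0]
contact_force: [-1.4, 0.9, -0.8]
finger_gap: 0.144
finger_force: 39.2
```

```bash
python3 - <<'E'
from h import *
e=[]
for n,(x0,y0,x1,y1) in(("top",(420,240,520,390)),("side",(370,130,470,280))):
    im=shot(n);e.append(cv2.resize(im[y0:y1,x0:x1,::-1],None,fx=4,fy=4,interpolation=cv2.INTER_CUBIC))
cv2.imwrite("pics/hook1.png",np.hstack(e))
for n in("top","side"):
    c=load(n);P=cloud(c); m=(abs(P[...,0]-.48)<.07)&(abs(P[...,1]+.316)<.035)&(P[...,2]>.225)&(P[...,2]<.27); q=np.argwhere(m)
    q2=P[m]; k=q2[:,0]>.468; print(n,len(q2),k.sum(),q2[k].min(0),q2[k].max(0),np.median(q2[k],0),(q2[k].min(0)+q2[k].max(0))/2)
print(telemetry.observe()["position"])
E
```

```text
top 513 302 [ 0.46806227 -0.33507059  0.24057246] [ 0.50803125 -0.2970532   0.25270784] [ 0.48842618 -0.31513352  0.24883354] [ 0.48804676 -0.31606189  0.24664015]
side 256 99 [ 0.46821072 -0.33512146  0.24147102] [ 0.50697455 -0.29420668  0.25047884] [ 0.48639219 -0.31000207  0.24756952] [ 0.48759264 -0.31466407  0.24597493]
[ 0.42905751 -0.31053579  0.24828936]
```

View pics/hook1.png

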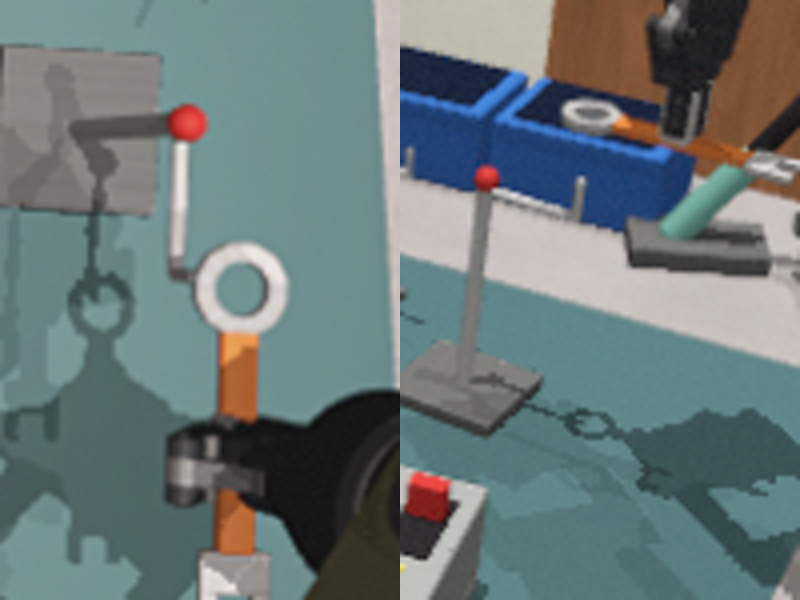

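The ring is centred over the hook tip in both views: top inset ring (240,288), just above the tip, which it hides, and side inset ring (590,117) above the tip at (580,180). The measured eye is about (0.489, -0.316) and the tip (0.4905, -0.316).

Request:
{"fn": "carry_out", "kwargs": {"rows": [[0.002,0,0.01,0,0,0,0],[0,0,0.012,0,0,0,0],[0,0,0.012,0,0,0,0],[0,0,0.012,0,0,0,0],[0,0,0.012,0,0,0,0]]}}

```text
t: 7.95
position: [0.4306, -0.3102, 0.188]
ee_rot: [-0.001, 0.999, -0.036, -0.001]
contact_force: [-1.1, 0.0, -1.2]
finger_gap: 0.152
finger_force: 39.2
```

Request:
{"fn": "carry_out", "kwargs": {"rows": [[0,0,0.004,0,0,0,0],[0,0,0,0,0,0,0],[0,0,0,0,0,0,0]]}}

```text
t: 8.2
position: [0.4308, -0.311, 0.1859]
ee_rot: [-0.0, 0.999, -0.036, -0.0]
contact_force: [-0.7, 0.2, -0.8]
finger_gap: 0.148
finger_force: 39.2
```

```bash
python3 - <<'E'
from h import *
e=[]
for n,(x0,y0,x1,y1) in(("top",(420,240,520,390)),("side",(370,130,470,280))):
    im=shot(n);e.append(cv2.resize(im[y0:y1,x0:x1,::-1],None,fx=4,fy=4,interpolation=cv2.INTER_CUBIC))
cv2.imwrite("pics/hook2.png",np.hstack(e))
for n in("top","side"):
    c=load(n);P=cloud(c); m=(abs(P[...,0]-.48)<.07)&(abs(P[...,1]+.316)<.03)&(P[...,2]>.175)&(P[...,2]<.194)&(P[...,0]>.445)&(P[...,0]<.52); q=P[m]
    print(n,np.polyfit(q[:,0],q[:,2],1),np.median(q,0),q.max(0))
E
```

```text
top [-0.02448581  0.19762915] [ 0.4816597  -0.3139594   0.18630176] [ 0.51737638 -0.29664627  0.19270752]
side [-0.0050461  0.1895323] [ 0.48266927 -0.30914842  0.18755275] [ 0.51089894 -0.29294145  0.19331631]
```

View pics/hook2.png

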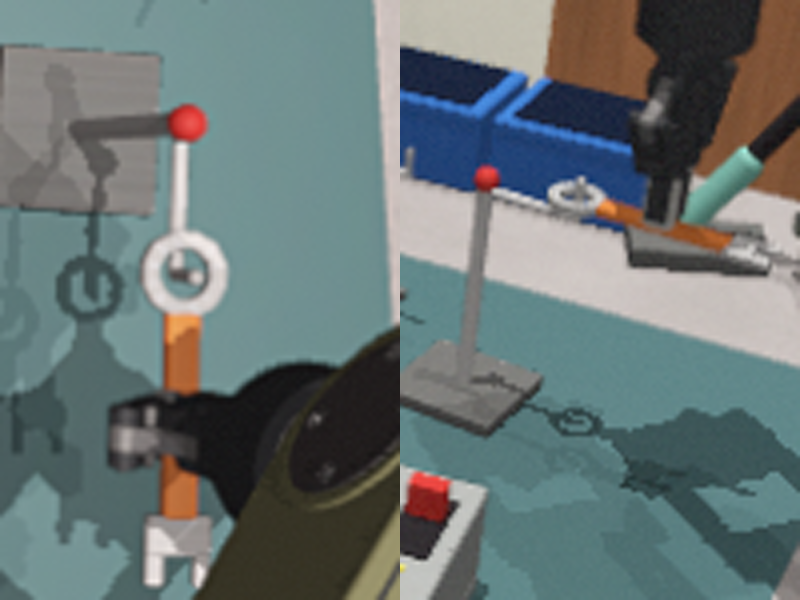

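The tip shows through the eye in both insets, top (185,270) and side (580,185). I'll lower 3 mm more and let go.

Request:
{"fn": "carry_out", "kwargs": {"rows": [[0.002,0,0.003,0,0,0,0],[0,0,0,0,0,0,0],[0,0,0,0,0,0,0.7],[0,0,0,0,0,0,0.7],[0,0,0,0,0,0,0.7]]}}

```text
t: 8.72
position: [0.433, -0.3114, 0.1837]
ee_rot: [0.0, 0.999, -0.036, 0.0]
contact_force: [0.6, -0.2, -0.4]
finger_gap: 0.564
finger_force: 0.0
```

Request:
{"fn": "carry_out", "kwargs": {"rows": [[0,0,0,0,0,0,0.7],[0,0,0,0,0,0,0.7],[0,0,0,0,0,0,0.7],[0,0,0,0,0,0,0.7],[0,0,0,0,0,0,0.7]]}}

```text
t: 9.13
position: [0.4329, -0.3112, 0.1833]
ee_rot: [-0.0, 0.999, -0.036, 0.0]
contact_force: [0.6, -0.0, 0.4]
finger_gap: 0.698
finger_force: 0.0
```

Request:
{"fn": "carry_out", "kwargs": {"rows": [[0,0,-0.02,0,0,0,0.7],[0,0,-0.03,0,0,0,0.7],[0,0,-0.03,0,0,0,0.7],[0,0,-0.02,0,0,0,0.7],[0,0,0,0,0,0,0.7]]}}

```text
t: 9.55
position: [0.4347, -0.3128, 0.2896]
ee_rot: [0.003, 0.999, -0.036, 0.004]
contact_force: [0.4, -1.1, 1.0]
finger_gap: 0.702
finger_force: 0.0
```

```bash
python3 - <<'E'
from h import *
e=[]
for n,(x0,y0,x1,y1) in(("top",(420,240,520,390)),("side",(370,130,470,280))):
    im=shot(n);e.append(cv2.resize(im[y0:y1,x0:x1,::-1],None,fx=4,fy=4,interpolation=cv2.INTER_CUBIC))
cv2.imwrite("pics/hook3.png",np.hstack(e))
E
```

```text
(no output)
```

View pics/hook3.png

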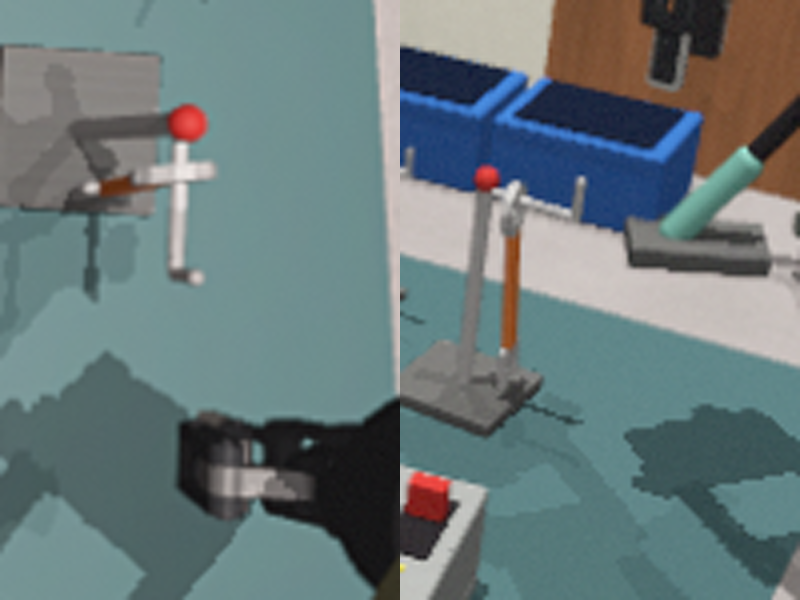

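The spanner hangs by its eye on the arm (side inset, eye at (513,205), shaft straight down). Next is the bar.

Request:
{"fn": "carry_out", "kwargs": {"rows": [[0,0,0,0,0,-7,0.7],[0,0,0,0,0,-7,0.7],[0,0,0,0,0,-7,0.7],[0,0,0,0,0,-7,0.7],[0,0,0,0,0,-7,0.7]]}}

```text
t: 10.07
position: [0.4321, -0.3105, 0.2806]
ee_rot: [-0.002, 0.963, 0.269, -0.001]
contact_force: [-0.1, 0.7, -0.1]
finger_gap: 0.697
finger_force: 0.0
```

Request:
{"fn": "carry_out", "kwargs": {"rows": [[0,0,0,0,0,-7,0.7],[0,0,0,0,0,-7,0.7],[0,0,0,0,0,-7,0.7],[0,0,0,0,0,-7,0.7],[0,0,0,0,0,-7,0.7]]}}

```text
t: 10.48
position: [0.4321, -0.3106, 0.2806]
ee_rot: [-0.002, 0.838, 0.546, -0.001]
contact_force: [0.4, 0.2, -0.3]
finger_gap: 0.698
finger_force: 0.0
```

Request:
{"fn": "carry_out", "kwargs": {"rows": [[0,0,0,0,0,-7,0.7],[0,0,0,0,0,-7,0.7],[0,0,0,0,0,-7,0.7],[0,0,0,0,0,-7,0.7],[0,0,0,0,0,-1.8,0.7]]}}

```text
t: 10.9
position: [0.4321, -0.3106, 0.2806]
ee_rot: [-0.002, 0.67, 0.742, -0.0]
contact_force: [-0.0, 0.3, 0.0]
finger_gap: 0.697
finger_force: 0.0
```

Request:
{"fn": "carry_out", "kwargs": {"rows": [[0.0325,0.0137,0,0,0,0,0.7],[0.0325,0.0137,0,0,0,0,0.7],[0.0325,0.0137,0,0,0,0,0.7],[0.0325,0.0137,0,0,0,0,0.7],[0.0325,0.0137,0,0,0,0,0.7]]}}

```text
t: 11.32
position: [0.4844, -0.141, 0.2808]
ee_rot: [-0.002, 0.672, 0.741, -0.001]
contact_force: [1.2, -0.3, -0.3]
finger_gap: 0.699
finger_force: 0.0
```

Request:
{"fn": "carry_out", "kwargs": {"rows": [[0.0325,0.0137,0,0,0,0,0.7],[0.0325,0.0137,0,0,0,0,0.7],[0.0325,0.0137,0,0,0,0,0.7],[0.0325,0.0137,0,0,0,0,0.7],[0.0325,0.0137,0,0,0,0,0.7]]}}

```text
t: 11.73
position: [0.5366, 0.0275, 0.2808]
ee_rot: [-0.001, 0.672, 0.741, -0.001]
contact_force: [0.7, -1.4, 0.1]
finger_gap: 0.696
finger_force: 0.0
```

Request:
{"fn": "carry_out", "kwargs": {"rows": [[0,0,0.03,0,0,0,0.7],[0,0,0.03,0,0,0,0.7],[0,0,0.03,0,0,0,0.7],[0,0,0.02,0,0,0,0.7],[0,0,0,0,0,0,0.7]]}}

```text
t: 12.15
position: [0.5324, 0.0261, 0.1651]
ee_rot: [-0.005, 0.671, 0.741, -0.004]
contact_force: [-0.5, 0.0, -1.2]
finger_gap: 0.697
finger_force: 0.0
```

Request:
{"fn": "carry_out", "kwargs": {"rows": [[0,0,0,0,0,0,0.7],[0,0,0,0,0,0,0.7],[0,0,0,0,0,0,0.7]]}}

```text
t: 12.4
position: [0.5384, 0.0255, 0.1752]
ee_rot: [0.001, 0.672, 0.741, 0.001]
contact_force: [0.2, 0.5, 1.4]
finger_gap: 0.702
finger_force: 0.0
```

Request:
{"fn": "carry_out", "kwargs": {"rows": [[0,0,0.015,0,0,0,0.7],[0,0,0.015,0,0,0,0.7],[0,0,0.015,0,0,0,0.7],[0,0,0.014,0,0,0,0.7],[0,0,0.008,0,0,0,0.7]]}}

```text
t: 12.82
position: [0.5377, 0.0255, 0.1065]
ee_rot: [0.0, 0.672, 0.741, 0.0]
contact_force: [-0.9, 0.5, -0.1]
finger_gap: 0.701
finger_force: 0.0
```

Request:
{"fn": "carry_out", "kwargs": {"rows": [[0,0,0,0,0,0,0.7],[0,0,0,0,0,0,0.3],[0,0,0,0,0,0,0],[0,0,0,0,0,0,0],[0,0,0,0,0,0,0]], "newtons": 30}}

```text
t: 13.23
position: [0.5396, 0.0257, 0.1079]
ee_rot: [0.002, 0.672, 0.741, 0.002]
contact_force: [23.2, 3.5, -9.0]
finger_gap: 0.137
finger_force: 11.1
```

Request:
{"fn": "carry_out", "kwargs": {"rows": [[0,0,0,0,0,0,0],[0,0,0,0,0,0,0],[0,0,0,0,0,0,0],[0,0,0,0,0,0,0],[0,0,0,0,0,0,0]]}}

```text
t: 13.65
position: [0.5399, 0.0257, 0.1079]
ee_rot: [0.002, 0.671, 0.741, 0.002]
contact_force: [6.1, 1.3, -1.4]
finger_gap: 0.124
finger_force: 29.7
```

Request:
{"fn": "carry_out", "kwargs": {"rows": [[0,0,-0.003,0,0,0,0],[0,0.001,-0.003,0,0,0,0],[0,0,0,0,0,0,0],[0,0,0,0,0,0,0],[0,0,0,0,0,0,0]]}}

```text
t: 14.07
position: [0.5413, 0.0259, 0.1131]
ee_rot: [0.003, 0.672, 0.741, 0.003]
contact_force: [11.6, 1.1, -7.6]
finger_gap: 0.123
finger_force: 29.3
```

Request:
{"fn": "carry_out", "kwargs": {"rows": [[0,0.001,-0.003,0,0,0,0],[0,0,-0.002,0,0,0,0],[0,0,0,0,0,0,0],[0,0,0,0,0,0,0],[0,0,0,0,0,0,0]]}}

```text
t: 14.48
position: [0.5427, 0.026, 0.1173]
ee_rot: [0.003, 0.672, 0.741, 0.003]
contact_force: [15.3, 2.0, -12.3]
finger_gap: 0.121
finger_force: 29.9
```

Request:
{"fn": "carry_out", "kwargs": {"rows": [[0,0.001,-0.002,0,0,0,0],[0,0,-0.002,0,0,0,0],[0,0,0,0,0,0,0],[0,0,0,0,0,0,0]]}}

```text
t: 14.82
position: [0.5426, 0.0261, 0.1177]
ee_rot: [0.003, 0.672, 0.741, 0.003]
contact_force: [22.0, 1.4, -26.2]
finger_gap: 0.126
finger_force: 29.6
```

The bar stopped hard after 10 mm with 26 N pulling down, so the cover is caught. I'll lower it, let go and move above the knob.

Request:
{"fn": "carry_out", "kwargs": {"rows": [[0,-0.001,0.005,0,0,0,0],[0,-0.001,0.005,0,0,0,0],[0,-0.001,0.004,0,0,0,0],[0,0,0,0,0,0,0.7],[0,0,0,0,0,0,0.7]]}}

```text
t: 15.23
position: [0.5375, 0.0256, 0.1077]
ee_rot: [0.0, 0.672, 0.741, -0.0]
contact_force: [-0.8, -0.1, 1.0]
finger_gap: 0.399
finger_force: 0.0
```

Request:
{"fn": "carry_out", "kwargs": {"rows": [[0,0,0,0,0,0,0.7],[0,0,0,0,0,0,0.7],[0,0,0,0,0,0,0.7],[0,0,-0.03,0,0,0,0.7],[0,0,-0.035,0,0,0,0.7]]}}

```text
t: 15.65
position: [0.5346, 0.0257, 0.1695]
ee_rot: [-0.003, 0.672, 0.741, -0.003]
contact_force: [0.2, -0.1, -0.0]
finger_gap: 0.702
finger_force: 0.0
```

Request:
{"fn": "carry_out", "kwargs": {"rows": [[-0.028,-0.022,0,0,0,0,0.7],[-0.028,-0.023,0,0,0,0,0.7],[-0.028,-0.023,0,0,0,0,0.7],[0,0,0,0,0,0,0.7],[0,0,0,0,0,0,0.7]]}}

```text
t: 16.07
position: [0.4772, -0.0657, 0.1725]
ee_rot: [0.0, 0.673, 0.74, 0.0]
contact_force: [0.8, -0.2, -0.5]
finger_gap: 0.703
finger_force: 0.0
```

Request:
{"fn": "carry_out", "kwargs": {"rows": [[0,0,0,0,0,0,0.55],[0,0,0,0,0,0,0.55],[0,0,0,0,0,0,0.55]]}}

```text
t: 16.32
position: [0.4784, -0.0638, 0.1723]
ee_rot: [-0.0, 0.671, 0.741, 0.0]
contact_force: [0.1, 0.5, 0.4]
finger_gap: 0.552
finger_force: 0.0
```

```bash
python3 - <<'E'
from h import *
im=shot("side");cv2.imwrite("pics/knob.png",cv2.resize(im[160:340,300:540,::-1],None,fx=3,fy=3,interpolation=cv2.INTER_CUBIC))
E
```

```text
(no output)
```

View pics/knob.png

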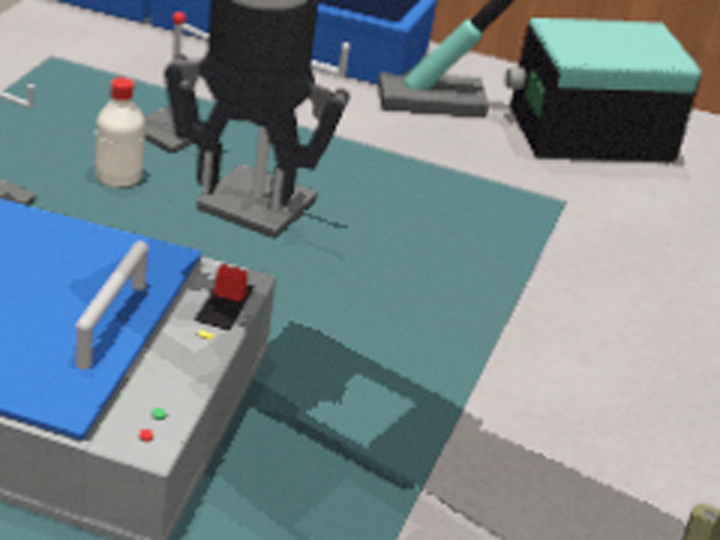

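The gripper is above the red knob (230,283), clear of the cover and the bar. Going down to grip it.

Request:
{"fn": "carry_out", "kwargs": {"rows": [[-0.001,0.002,0.015,0,0,0,0.55],[0,0,0.02,0,0,0,0.55],[0,0,0.02,0,0,0,0.55],[0,0,0.012,0,0,0,0.55],[0,0,0.008,0,0,0,0.55]]}}

```text
t: 16.78
position: [0.4792, -0.0646, 0.0953]
ee_rot: [-0.001, 0.671, 0.741, -0.001]
contact_force: [-0.5, -0.3, -0.7]
finger_gap: 0.549
finger_force: 0.0
```

Request:
{"fn": "carry_out", "kwargs": {"rows": [[0,0,0,0,0,0,0.4],[0,0,0,0,0,0,0.1],[0,0,0,0,0,0,0.1],[0,0,0,0,0,0,0.1],[0,0,0,0,0,0,0.1]], "newtons": 25}}

```text
t: 17.2
position: [0.4812, -0.0651, 0.0976]
ee_rot: [0.001, 0.672, 0.741, 0.001]
contact_force: [5.6, 1.0, -9.5]
finger_gap: 0.268
finger_force: 28.2
```

Request:
{"fn": "carry_out", "kwargs": {"rows": [[0,0,0,0,0,0,0.1],[0,0,0,0,0,0,0.1],[0,0,0,0,0,0,0.1]]}}

```text
t: 17.45
position: [0.4811, -0.0651, 0.0976]
ee_rot: [0.001, 0.672, 0.741, 0.001]
contact_force: [6.2, 1.4, -8.5]
finger_gap: 0.268
finger_force: 28.2
```

Gripped at 24 mm width. Sliding 28 mm toward the mark.

Request:
{"fn": "carry_out", "kwargs": {"rows": [[0.005,0,0,0,0,0,0.1],[0.006,0,0,0,0,0,0.1],[0.006,0,0,0,0,0,0.1],[0.005,0,0,0,0,0,0.1],[0.004,0,0,0,0,0,0.1]]}}

```text
t: 17.87
position: [0.4784, -0.0397, 0.0976]
ee_rot: [0.002, 0.671, 0.741, 0.001]
contact_force: [5.2, -1.1, -8.9]
finger_gap: 0.268
finger_force: 28.2
```

Request:
{"fn": "carry_out", "kwargs": {"rows": [[0.002,0,0,0,0,0,0.1],[0.001,0,0,0,0,0,0.1],[0,0,0,0,0,0,0.1],[0,0,0,0,0,0,0.1]]}}

```text
t: 18.2
position: [0.4783, -0.039, 0.0977]
ee_rot: [0.003, 0.671, 0.741, -0.001]
contact_force: [5.8, -10.2, -10.9]
finger_gap: 0.269
finger_force: 28.0
```

Request:
{"fn": "carry_out", "kwargs": {"rows": [[0.002,0,0,0,0,0,0.1],[0,0,0,0,0,0,0.1],[0,0,0,0,0,0,0.1]]}}

```text
t: 18.45
position: [0.4783, -0.0388, 0.0977]
ee_rot: [0.005, 0.671, 0.741, -0.002]
contact_force: [6.4, -15.5, -12.1]
finger_gap: 0.269
finger_force: 27.9
```

Request:
{"fn": "carry_out", "kwargs": {"rows": [[-0.004,0,0,0,0,0,0.55],[0,0,0,0,0,0,0.55],[0,0,0,0,0,0,0.55],[0,0,0,0,0,0,0.55]]}}

```text
t: 18.78
position: [0.4779, -0.0384, 0.0983]
ee_rot: [0.001, 0.672, 0.741, 0.001]
contact_force: [0.2, -0.4, 0.3]
finger_gap: 0.554
finger_force: 0.0
```

Request:
{"fn": "carry_out", "kwargs": {"rows": [[0,0,-0.02,0,0,0,0.7],[0,0,-0.03,0,0,0,0.7],[0,0,-0.027,0,0,0,0.7],[0,0,0,0,0,0,0.7]]}}

```text
t: 19.12
position: [0.481, -0.0388, 0.1814]
ee_rot: [0.005, 0.671, 0.741, 0.003]
contact_force: [0.7, -0.0, 1.1]
finger_gap: 0.698
finger_force: 0.0
```

Request:
{"fn": "carry_out", "kwargs": {"rows": [[0.019,0.022,0,0,0,0,0.7],[0.019,0.023,0,0,0,0,0.7],[0.019,0.023,0,0,0,0,0.7],[0,0,0,0,0,0,0.7],[0,0,0,0,0,0,0.7]]}}

```text
t: 19.53
position: [0.5398, 0.026, 0.1742]
ee_rot: [-0.0, 0.671, 0.742, -0.0]
contact_force: [-0.2, -0.4, -0.1]
finger_gap: 0.704
finger_force: 0.0
```

```bash
python3 - <<'E'
from h import *
im=shot("side");c=load("side");print(telemetry.observe()["position"])
hsv=cv2.cvtColor(im,cv2.COLOR_RGB2HSV);m=cv2.inRange(hsv,(0,150,60),(6,255,255));m[:240]=0;m[:,:330]=0;m[300:]=0;m[:,400:]=0
P=cloud(c)[m>0];print(len(P),np.nanmedian(P,0))
E
```

```text
[0.53922602 0.02530925 0.17405743]
106 [ 0.47461894 -0.03346109  0.09837046]
```

The knob has moved 26 mm, to its far end. Now I grip the bar again and raise the cover along its arc.

Request:
{"fn": "carry_out", "kwargs": {"rows": [[0,0,0.015,0,0,0,0.7],[0,0,0.015,0,0,0,0.7],[0,0,0.015,0,0,0,0.7],[0,0,0.013,0,0,0,0.7],[0,0,0.008,0,0,0,0.7]]}}

```text
t: 20.0
position: [0.538, 0.0243, 0.1065]
ee_rot: [-0.001, 0.672, 0.741, -0.001]
contact_force: [-1.0, 0.3, 0.2]
finger_gap: 0.702
finger_force: 0.0
```

Request:
{"fn": "carry_out", "kwargs": {"rows": [[0,0,0,0,0,0,0.7],[0,0,0,0,0,0,0.3],[0,0,0,0,0,0,0],[0,0,0,0,0,0,0],[0,0,0,0,0,0,0]], "newtons": 30}}

```text
t: 20.42
position: [0.54, 0.0248, 0.1094]
ee_rot: [0.001, 0.672, 0.741, 0.0]
contact_force: [-4.6, -0.3, 3.7]
finger_gap: 0.134
finger_force: 7.4
```

Request:
{"fn": "carry_out", "kwargs": {"rows": [[0,0,0,0,0,0,0],[0,0,0,0,0,0,0],[0,0,0,0,0,0,0],[0,0,0,0,0,0,0],[0,0,0,0,0,0,0]]}}

```text
t: 20.83
position: [0.54, 0.0248, 0.1095]
ee_rot: [0.001, 0.671, 0.741, 0.0]
contact_force: [-2.3, -1.3, 6.0]
finger_gap: 0.127
finger_force: 29.5
```

Request:
{"fn": "carry_out", "kwargs": {"rows": [[0,0.002,-0.0079,0,0,0,0],[0,0.003,-0.0079,0,0,0,0],[0,0.003,-0.0076,0,0,0,0],[0,0.0037,-0.0075,0,0,0,0],[0,0,0,0,0,0,0]]}}

```text
t: 21.25
position: [0.5514, 0.026, 0.1406]
ee_rot: [-0.0, 0.671, 0.741, -0.0]
contact_force: [-1.4, -0.5, -2.2]
finger_gap: 0.127
finger_force: 29.4
```

Free: it rose 31 mm with only about 2 N. Continuing along the arc.

Request:
{"fn": "carry_out", "kwargs": {"rows": [[0,0.0041,-0.0072,0,0,0,0],[0,0.0041,-0.0072,0,0,0,0],[0,0.0048,-0.0068,0,0,0,0],[0,0.0049,-0.0067,0,0,0,0],[0,0.0054,-0.0063,0,0,0,0]]}}

```text
t: 21.67
position: [0.5726, 0.0284, 0.1743]
ee_rot: [-0.002, 0.672, 0.741, -0.002]
contact_force: [-10.6, -0.8, 3.8]
finger_gap: 0.123
finger_force: 29.6
```

Request:
{"fn": "carry_out", "kwargs": {"rows": [[0,0.0055,-0.0062,0,0,0,0],[0,0.006,-0.0057,0,0,0,0],[0,0.0061,-0.0057,0,0,0,0],[0,0.0066,-0.005,0,0,0,0],[0,0.0066,-0.005,0,0,0,0]]}}

```text
t: 22.08
position: [0.6038, 0.0317, 0.2046]
ee_rot: [-0.002, 0.671, 0.741, -0.001]
contact_force: [-12.0, 0.2, 10.9]
finger_gap: 0.124
finger_force: 29.5
```

Request:
{"fn": "carry_out", "kwargs": {"rows": [[0,0.007,-0.0044,0,0,0,0],[0,0.0071,-0.0043,0,0,0,0],[0,0.0074,-0.0037,0,0,0,0],[0,0.0075,-0.0036,0,0,0,0],[0,0,0,0,0,0,0]]}}

```text
t: 22.5
position: [0.6356, 0.0352, 0.2222]
ee_rot: [0.001, 0.671, 0.741, 0.002]
contact_force: [-7.5, 1.1, 9.7]
finger_gap: 0.127
finger_force: 30.8
```

Request:
{"fn": "carry_out", "kwargs": {"rows": [[0,0.0078,-0.0029,0,0,0,0],[0,0.0078,-0.0028,0,0,0,0],[0,0,0,0,0,0,0],[0,0,0,0,0,0,0],[0,0,0,0,0,0,0]]}}

```text
t: 22.92
position: [0.6505, 0.0368, 0.2273]
ee_rot: [0.001, 0.671, 0.741, 0.002]
contact_force: [-4.3, 2.5, 7.2]
finger_gap: 0.123
finger_force: 30.8
```

Request:
{"fn": "carry_out", "kwargs": {"rows": [[0,0,0,0,0,0,0],[0,0,0,0,0,0,0],[0,0,0,0,0,0,0],[0,0,0,0,0,0,0],[0,0,0,0,0,0,0]]}}

```text
t: 23.33
position: [0.6503, 0.0367, 0.2273]
ee_rot: [0.001, 0.671, 0.741, 0.002]
contact_force: [-5.3, 1.6, 7.6]
finger_gap: 0.126
finger_force: 30.8
```

```bash
python3 - <<'E'
from h import *
im=shot("side");cv2.imwrite("pics/end.png",im[:,:,::-1]);s=telemetry.observe();print(s["t"],s["position"],s["contact_force"],s["finger_force"],abs(s["qd"]).max())
E
```

```text
23.3833 [0.65035104 0.03676762 0.22726549] [-5.60557191  2.20153621  6.4586459 ] 30.80844283103943 0.002057520310156664
```

View pics/end.png

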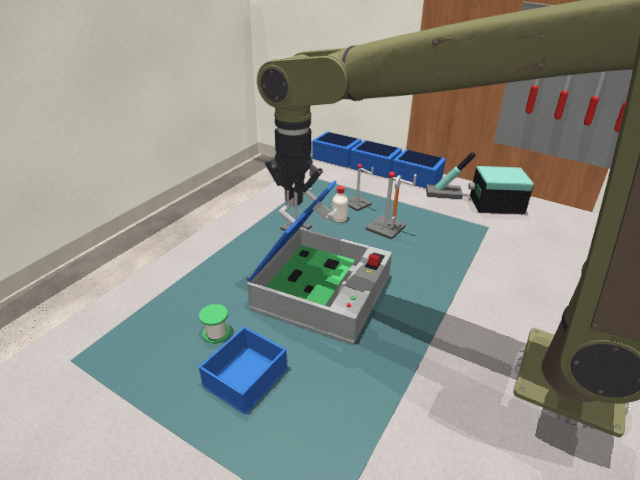

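The cover stands raised about 1 rad in the grip at (300,215). The spanner hangs on the hook at (397,200), and the spool (214,323) and bottle (340,205) are in their places.

```bash
python3 -c "
from station import ticket;print(ticket.sign_off())"
```

```text
the job is handed in; nothing more can be done
None
```

The job is handed in, with no verdict shown: the spanner hangs on the largest hook, the tug found the cover caught, the release was slid its full 26 mm, and the gripper holds the cover at about 1 rad.

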